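# Lean the washed paddle up to drip dry at the food stall

## Task

Get the long wooden paddle set up to drip dry: first clear the shaker that stands in the drip bay by standing it upright in the condiment tray beside the other shaker, then pull the bay's sliding foot stop fully out, away from the guard. Then draw the long paddle (the tallest tool) out of the caddy and lean it on the bay's guard, blade down, straight up and not sideways, with its flat side against the rail and its foot touching the foot stop between stop and guard. Leave the other shaker and the two short tools where they are and do not knock a shaker over.

Things in the scene. Friction and masses are not known exactly. Their poses are not given: they have to be found in the camera images.
- bay: Drip bay, fixed to the counter: a bare metal base plate 280 (x) x 200 (y) mm, 4 mm thick, origin at the centre of its underside. An upright sheet-metal guard, 240 mm long along x and 6 mm thick, stands on it with its middle plane at y = +90 mm; its face towards -y is at y = +87 mm and it ends in a round rail. The foot stop slides in front of it on the -y side.
- rail: Round rail, 10 mm in diameter and 250 mm long, that forms the top of the guard; origin at its centre, 170 mm above the bay's underside, at y = +90 mm of the bay. Its x is its length; axes parallel to the bay's. The paddle leans on it.
- stop (a joint): Sliding foot stop of the bay: 0 = nearest the guard, 0.05 m = fully out, as far from the guard as it goes (it moves along the bay's -y). It starts within 12 mm of 0. It needs about 4 N to slide and stays where it is left.
- stop_face (a point): On the foot stop: middle of the lower edge of its face that looks to the guard, 5 mm above the bay's underside (1 mm above the base plate); axes parallel to the bay's. The stop is a straight dark steel bar, 220 mm long along x, 14 mm high, 12 mm thick (it lies on the -y side of this point). The paddle's foot goes on the +y side. Fully out, this face is 87 mm from the guard's face.
- stop_knob (a point): Centre of the grip of the stop's knob: an upright black cylinder 18 mm in diameter at the end of a low pull bar (8 mm high), 67 mm on the -y side of stop_face. Its top is 17 mm above this point, which lies 40 mm above the counter.
- shaker_mid (a point): Centre (half-way up) of the shaker to be cleared: metal cylinder 44 mm in diameter, 100 mm tall, 0.15 to 0.3 kg, with a dark tapered cap on its top 18 mm. It stands on the bay's base plate just on the -y side of the foot stop bar, towards the bay's +x end, in the stop's way. z is its axis.
- shaker2_mid (a point): Centre of the other, identical shaker, which already stands in the tray towards the tray's -x end. Leave it there.
- tray_in (a point): Centre of the inner floor (3 mm above the counter) of the fixed metal condiment tray: 160 (x) x 100 (y) mm outside, walls 3 mm thick, rim 12 mm above the counter. The free room is its +x half: the shaker fits with its centre about 35 mm along +x.
- caddy: Fixed metal utensil caddy, 78 (x) x 114 (y) x 90 (z) mm, origin at the centre of its underside. Three slots open upwards, each 70 mm along x, 18 mm along y, with centres at y = -36, 0, +36 mm and floor 4 mm above the counter. The three wooden tools stand in them, in any order, each leaning up to 5 degrees in its slot.
- paddle_mid (a point): Middle (140 mm above its foot) of the long wooden paddle, 280 mm long, about 0.1 to 0.2 kg. z runs from the foot (blade end) to the handle's end, x across its width, y across its thickness. The blade is 60 wide x 10 thick over the lowest 100 mm; the handle above it is 26 wide x 14 thick, square-edged. Balanced slightly below this point. Standing in the caddy, it is the tallest tool.
- paddle_foot (a point): Centre of the paddle's square-cut foot (the blade's end face, 60 x 10 mm); axes as paddle_mid.
- paddle_grip (a point): On the paddle's axis 240 mm above its foot, 40 mm below the handle's end: a place to grip across the 26 mm width, clear of the short tools and, when the paddle leans, above the rail. Axes as paddle_mid.
- short_mid (a point): Middle of the short wooden turner, same shape as the paddle but 165 mm long; stands in the caddy. Leave it.
- masher_mid (a point): Middle of the short darker wooden tool with a stepped foot, 155 mm long, handle 22 mm wide; stands in the caddy. Leave it.

How it is judged:
On the way, in this order (a step that is already met when the one before it is completed fails the run):
1. the shaker stands upright in the condiment tray (x of shaker_mid in the frame of tray_in between -0.075 and 0.075 m and y of shaker_mid in the frame of tray_in between -0.045 and 0.045 m and z of shaker_mid in the frame of tray_in between 0.04 and 0.06 m and angle between shaker_mid's own z axis and vertical below 0.12 rad), for 0.2 s.
2. the foot stop is pulled fully out (at least 45 of 50 mm) (value of joint stop above 0.045 m), for 0.1 s.
3. the long paddle is drawn out of the caddy (its foot above the caddy's rim) (z of paddle_foot in the frame of caddy above 0.09 m), for 0.1 s.
4. the paddle leans on the rail with its foot against the stop (y of paddle_foot in the frame of stop_face between -0.002 and 0.013 m and x of paddle_foot in the frame of stop_face between -0.1 and 0.1 m and z of paddle_foot in the frame of stop_face below 0.012 m and angle between paddle_mid's own z axis and vertical between 0.26 and 0.6 rad and angle between the x axis of paddle_mid and the x axis of bay, either way round below 0.25 rad and contact force between paddle and rail above 0.05 N), for 0.3 s.
At the end, for the whole second after the job is handed in: Paddle at rest, touching the rail, 15-34 deg from vertical, foot down on the +y side of the stop, foot centre within 13 mm of the stop's face, width within 14 deg of the guard's length; stop out at least 45 of 50 mm; shaker upright (7 deg) and still, its centre inside the tray (all of step 1 and all of step 4 and value of joint stop above 0.045 m and linear speed of each of paddle, shaker below 0.02 m/s and angular speed of paddle below 0.15 rad/s).
It fails at once if the other shaker is moved by more than 30 mm or tipped (distance of shaker2_mid from where it was at the start of the episode above 0.03 m or angle between shaker2_mid's own z axis and vertical above 0.5 rad).
It fails at once if the shaker is knocked over (angle between shaker_mid's own z axis and vertical above 0.8 rad).
It fails at once if a short tool is moved by more than 40 mm (distance of any of short_mid, masher_mid from where it was at the start of the episode above 0.04 m).
It also fails if it takes over 72 s, if anything falls off the work surface, if the arm or the gripper's body presses on something with over 40 N, if the wrist force passes 120 N, or if a joint passes its speed limit or range.

## Robot

A 7-joint arm with a two-finger parallel gripper is mounted at the origin on the work surface. World frame = base frame: x ahead of the robot, y to its left, z up, the work surface at z = 0. Lengths are in m, angles in rad, forces in N, time in s.
With the tool pointing down it reaches from about 0.4 to 0.9 m from the base axis. Payload 5.5 kg.
Tool frame: the origin (TCP) lies midway between the tips of the shut fingers; the grasp point (between the pads) lies 19 mm behind it (bot.tcp_to_grasp is the distance from the TCP to the grasp point, in m); z points along the fingers, y is the direction in which the jaws open and shut (so a half turn about z gives the same grasp; the last joint's range is limited). The gripper opens to 85 mm and grips with 20 to 120 N. Pads are 22 mm wide; open, the fingers measure 114 mm over their backs; the gripper's body (76 mm by 85 mm) begins 54 mm behind the grasp point. The pads swing forward as they close: fully open they stand 13 mm farther back than shut.
Start: joints at [-1.057, 0.501, -0.427, 1.55, 0.221, 1.138, -0.21], TCP at [0.161, 0.63, 0.231] pointing down, gripper open.
Joint ranges: [-2.88, 2.88], [-0.31, 2.03], [-1.54, 1.56], [0.2, 2.42], [-1.41, 4.55], [0.19, 2.02], [-2.57, 2.57]. Speed limits (rad/s): [2.57, 2.57, 3.14, 3.14, 3.14, 3.14, 3.14].

## Interface

Orientations are given as a 3x3 rotation matrix whose columns are the frame's x, y, z axes.
In Python, from workcell import observe, vision, close_job, bot gives the robot as it stands.
- The arm moves only by the tool apply_moves, never from a script. Its argument "motion" is one flat list of numbers, 7 for each row, row after row: the opening, from 0 (shut) to 1 (fully open), then the shift along the world's x, y, z in m, then the turn, a rotation vector about the world's x, y, z in degrees. A call has 1 to 12 rows; each row shifts and turns the pose as measured when the row begins; what a row does not reach is not made up. A row lasts 1/8 s, in which the tool goes at most 62.5 mm and 10.7 degrees, less where a joint would pass 70% of its speed; a pose out of reach is approached as far as the arm can. A call with a gripper value outside its range is refused whole. The fingers move at their own pace and stop on an object; "force" is the grip in N (left out, the last holds). Time passes only in rows, so rows that do not move let the fingers close. It gives the time, the measured TCP pose, the force and the opening at its end, in the units of the state.
- observe(): the state, without advancing time (a new reading comes with each control period).
- vision.grab_frame(name): name is "side" or "top" or "wrist"; returns the picture (420x560x3 uint8, red, green, blue); there is no depth.
- vision.camera_info(name): a dict with "intrinsics" (3x3 intrinsics, pixels), "R" (3x3) and "t" (3): a world point X has camera coordinates R X + t. Camera axes: x right, y down, z forward; pixel columns grow to the right and rows downward; lengths in m; the calibration is good to about 2 mm. The wrist camera is an equidistant fisheye: a pixel r from the principal point sees the ray r / f radians off the axis. A picture is of the moment at which its call begins: read the wrist's pose just before it. camera_info takes no time and is no camera call; for the wrist camera it gives the pose at the moment of the call.
- close_job(): hands the job in, once; it reports no verdict.
The state is a dict: "time_s": time; "joint_positions": joint angles; "qvel": joint speeds; "joint_torque": joint torques, N m; "tool_pos": TCP position; "tcp_rot": TCP orientation; "ft_force": force on the tool from outside, world axes, zero at the start; "moment": the same for the moment, N m; "opening": finger opening in m.
Only numpy, scipy, OpenCV 4.12 (cv2) and the standard library are available. Lean on these libraries where they do the work, as an engineer would, in place of code of your own. Each camera call takes 0.05 s, during which the arm holds its last target. There are 200 camera calls.

## Working session

There is one attempt and no reset: what is moved stays moved. The work goes in short steps, Python scripts to look and compute and a tool call to move; the robot and the scene stay as the last step left them, time stands still between calls to the robot, and variables do not carry over. Pictures are saved under pics/ and viewed, about 8 in all and at most 12, crops included, and the job is handed in when it is done.

Besides the shell and the picture viewer there is one more tool, called after ">>>" as a command line: name --argument value ..., lists and objects as JSON in quotes. apply_moves: Moves the arm, as the interface text tells. Its arguments: {"type":"object","properties":{"motion":{"type":"array"},"force":{"type":"number"}},"required":["motion"]}

```bash
mkdir -p pics; ls; python3 - <<'E'
from workcell import observe, vision, bot
import cv2,numpy as np
for n in("side","top"):
    cv2.imwrite(f"pics/{n}0.png",cv2.resize(vision.grab_frame(n)[:,:,::-1],(800,600),interpolation=cv2.INTER_CUBIC))
    c=vision.camera_info(n); print(n,c["intrinsics"],c["R"],c["t"])
s=observe();print(s["tool_pos"],s["tcp_rot"],s["opening"],s["time_s"],bot.tcp_to_grasp)
E
```

```text
pics
side [[494.46338499   0.         285.96806478]
 [  0.         494.46338499 207.70749223]
 [  0.           0.           1.        ]] [[ 0.70881684 -0.70507013  0.02132578]
 [-0.40952984 -0.43594537 -0.80139687]
 [ 0.57433788  0.55931006 -0.59775268]] [-0.37285964  0.35387048  0.9090302 ]
top [[485.79554019   0.         283.3415232 ]
 [  0.         485.79554019 208.9338915 ]
 [  0.           0.           1.        ]] [[-0.00536717 -0.99988439  0.01422685]
 [-0.98310713  0.00267313 -0.18301154]
 [ 0.18295235 -0.01496877 -0.98300782]] [-0.01125877  0.57276961  1.08714874]
[0.16120767 0.62903912 0.23036446] [[-9.68701296e-01  2.48228783e-01 -5.20532943e-04]
 [ 2.48229317e-01  9.68699775e-01 -1.71837900e-03]
 [ 7.76890180e-05 -1.79380750e-03 -9.99998388e-01]] 0.0855949418801137 0.1 0.0187
```

View pics/side0.png

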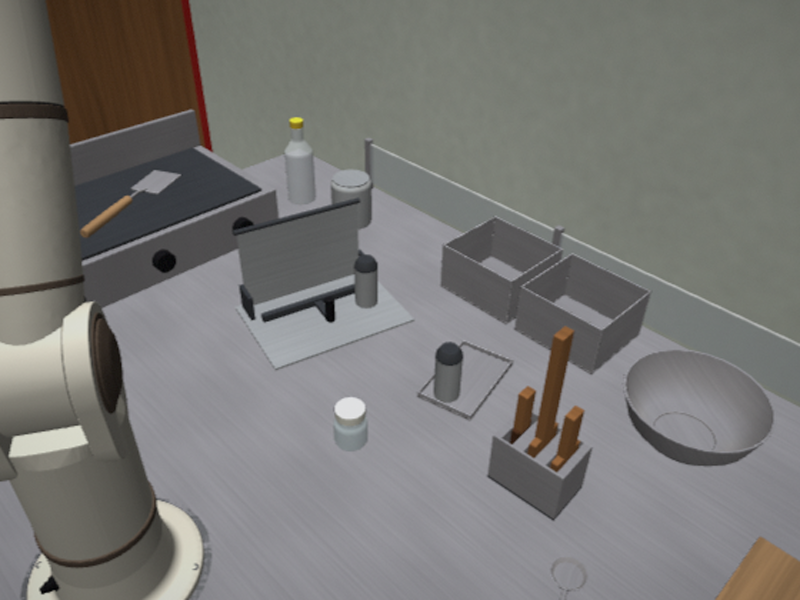

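View pics/top0.png

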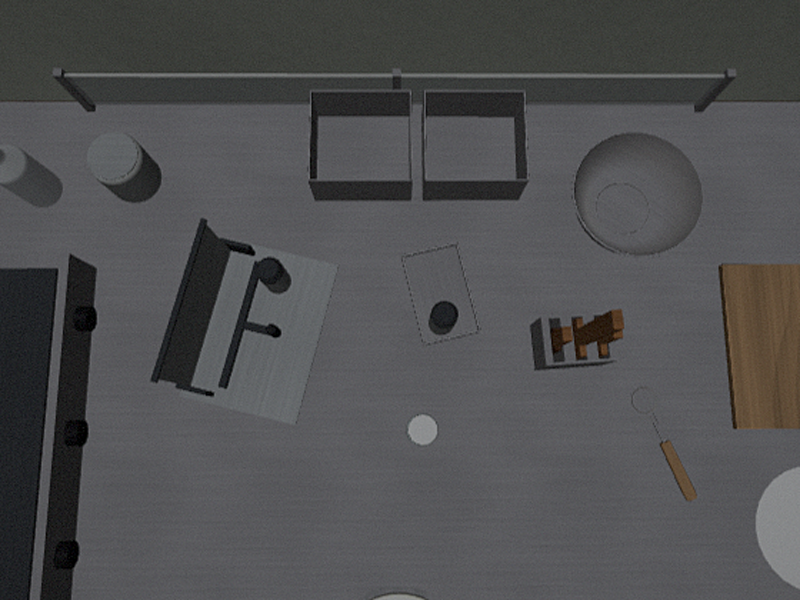

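```bash
cat > h.py <<'E'
from workcell import observe, vision, bot
import cv2,numpy as np
def px(n,u,v,z,s=1/1.428571):
    c=vision.camera_info(n);K=np.array(c["intrinsics"]);R=np.array(c["R"]);t=np.array(c["t"])
    d=R.T@np.linalg.solve(K,[u*s,v*s,1.]);o=-R.T@t
    return o+d*(z-o[2])/d[2]
def proj(n,X):
    c=vision.camera_info(n);K=np.array(c["intrinsics"]);p=K@(np.array(c["R"])@np.array(X)+np.array(c["t"]));return p[:2]/p[2]
def crop(img,u0,v0,w,h,k):
    c=img[v0:v0+h,u0:u0+w];c=np.clip(c.astype(float)*1.0,0,255).astype(np.uint8)
    return cv2.resize(c,None,fx=k,fy=k,interpolation=cv2.INTER_CUBIC)
def state():
    s=observe();return s
E
python3 - <<'E'
from h import *
t=vision.grab_frame("top")[:,:,::-1]; t=np.clip(t.astype(float)*1.8,0,255).astype(np.uint8)
a=crop(t,100,145,140,160,3.7)[:590]; b=crop(t,275,160,170,110,0+3)
cv2.imwrite("pics/bay.png",crop(t,100,145,140,158,5)[:790][:, :] if 0 else crop(t,100,148,196,148,4))
cv2.imwrite("pics/tc.png",crop(t,272,160,196,110,4))
E
```

```text
(no output)
```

View pics/bay.png

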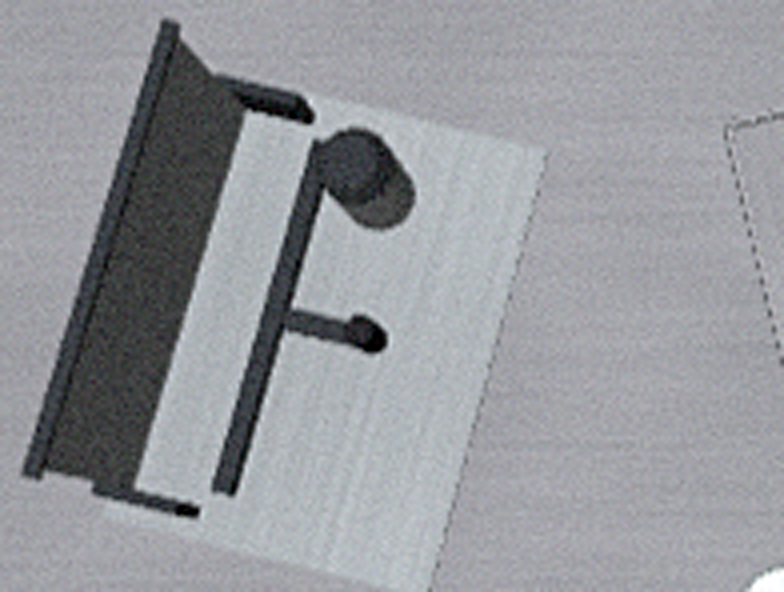

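View pics/tc.png

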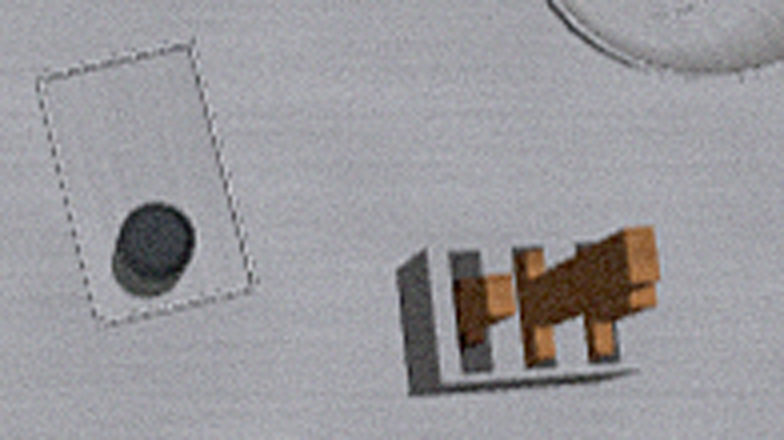

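```bash
cat >> h.py <<'E'
def cb(u,v,z): return px("top",100+u/4,148+v/4,z,1)
def ct(u,v,z): return px("top",272+u/4,160+v/4,z,1)
def tri(a,b):  # list of (cam,u,v) 560px
    A=[];B=[]
    for n,u,v in (a,b):
        p0=px(n,u,v,0,1);p1=px(n,u,v,.2,1);d=(p1-p0)/np.linalg.norm(p1-p0);P=np.eye(3)-np.outer(d,d);A.append(P);B.append(P@p0)
    return np.linalg.lstsq(np.vstack(A),np.hstack(B),rcond=None)[0]
E
python3 - <<'E'
from h import *
np.set_printoptions(precision=4,suppress=True)
r1,r0=cb(170,22,.172),cb(33,475,.172); d=r1-r0; print("rail",r0,r1,(r0+r1)/2,np.linalg.norm(d),np.degrees(np.arctan2(d[1],d[0])))
p1,p0=cb(547,150,.004),cb(430,592,.004); d=p1-p0;print("plate",p1,p0,np.degrees(np.arctan2(d[1],d[0])))
b1,b0=cb(312,145,.019),cb(225,492,.019);d=b1-b0;print("bar",b1,b0,np.linalg.norm(d),np.degrees(np.arctan2(d[1],d[0])))
print("knob",cb(367,333,.057)); print("shk top",cb(353,163,.104),"body top",cb(358,170,.086),"bot",cb(380,196,.004))
T=[ct(*p,.012) for p in((40,80),(190,43),(253,285),(100,325))];print("tray",T,np.mean(T,0))
print("sh2",ct(157,240,.09),ct(150,262,.003))
print("cad",ct(428,250,.09),ct(442,385,.09)); print("pad top",ct(642,255,.284), tri(("top",272+642/4,160+255/4),("side",562/1.4286,333/1.4286)))
print("shoulders",ct(528,262,.104),ct(540,345,.104), "slots mid", ct(528,250,.09),ct(540,365,.09),ct(462,255,.09),ct(478,370,.09))
E
```

```text
rail [0.4315 0.3464 0.172 ] [0.6717 0.2882 0.172 ] [0.5516 0.3173 0.172 ] 0.2471899531291161 -13.624511067251495
plate [0.641  0.1004 0.004 ] [0.3729 0.1662 0.004 ] -13.79448377570748
bar [0.6408 0.2419 0.019 ] [0.4313 0.2858 0.019 ] 0.21407048429319145 -11.821072241437196
knob [0.5201 0.1986 0.057 ]
shk top [0.61  0.201 0.104] body top [0.61   0.2014 0.086 ] bot [0.6122 0.2023 0.004 ]
tray [array([ 0.6527, -0.0113,  0.012 ]), array([ 0.6761, -0.1041,  0.012 ]), array([ 0.5252, -0.1393,  0.012 ]), array([ 0.5012, -0.0466,  0.012 ])] [ 0.5888 -0.0753  0.012 ]
sh2 [ 0.5402 -0.076   0.09  ] [ 0.5408 -0.0779  0.003 ]
cad [ 0.534  -0.2294  0.09  ] [ 0.4576 -0.2341  0.09  ]
pad top [ 0.5009 -0.2875  0.284 ] [ 0.4998 -0.2858  0.2865]
shoulders [ 0.5248 -0.2822  0.104 ] [ 0.4783 -0.2865  0.104 ] slots mid [ 0.5338 -0.2862  0.09  ] [ 0.4686 -0.2897  0.09  ] [ 0.5311 -0.2486  0.09  ] [ 0.4659 -0.2547  0.09  ]
```

>>> apply_moves --motion '[1,0.0375,-0.0356,0.003,0,0,0,1,0.0375,-0.0356,0.003,0,0,0,1,0.0375,-0.0356,0.003,0,0,0,1,0.0375,-0.0356,0.003,0,0,0,1,0.0375,-0.0356,0.003,0,0,0,1,0.0375,-0.0356,0.003,0,0,0,1,0.0375,-0.0356,0.003,0,0,0,1,0.0375,-0.0356,0.003,0,0,0,1,0.0375,-0.0356,0.003,0,0,0,1,0.0375,-0.0356,0.003,0,0,0,1,0.0375,-0.0356,0.003,0,0,0,1,0.0375,-0.0356,0.003,0,0,0]' --force 40

```text
time_s: 1.65
tool_pos: [0.6159, 0.1889, 0.2643]
tcp_rot: [[-0.972, 0.237, -0.007], [0.237, 0.972, -0.003], [0.006, -0.004, -1.0]]
ft_force: [0.5, 0.0, 0.4]
opening: 0.0852
```

>>> apply_moves --motion '[1,-0.005,0.013,-0.03,0,0,0,1,0,0,-0.05,0,0,0,1,0,0,-0.05,0,0,0,1,0,0,-0.04,0,0,0,1,0,0,-0.03,0,0,0,1,0,0,0,0,0,0]'

```text
time_s: 2.4
tool_pos: [0.614, 0.1938, 0.0575]
tcp_rot: [[-0.969, 0.248, -0.005], [0.248, 0.969, -0.006], [0.004, -0.007, -1.0]]
ft_force: [1.0, 0.2, 0.9]
opening: 0.0852
```

>>> apply_moves --motion '[1,-0.002,0.008,-0.007,0,0,0,1,0,0,0,0,0,0,0.4,0,0,0,0,0,0,0.3,0,0,0,0,0,0,0.3,0,0,0,0,0,0,0.3,0,0,0,0,0,0]'

```text
time_s: 3.15
tool_pos: [0.6154, 0.2039, 0.0556]
tcp_rot: [[-0.969, 0.248, 0.003], [0.248, 0.969, -0.003], [-0.003, -0.002, -1.0]]
ft_force: [-0.2, -0.1, -1.3]
opening: 0.043
```

>>> apply_moves --motion '[0.3,0,0,0,0,0,0,0.3,0,0,0.04,0,0,0,0.3,0,0,0.05,0,0,0,0.3,0,-0.03,0,0,0,0,0.3,0.003,-0.05,0,0,0,0,0.3,0.003,-0.05,0,0,0,0,0.3,0.003,-0.05,0,0,0,0,0.3,0.003,-0.05,0,0,0,0,0.3,0,-0.03,0,0,0,0,0.3,0,0,0,0,0,0]'

```text
time_s: 4.4
tool_pos: [0.6232, -0.064, 0.1459]
tcp_rot: [[-0.969, 0.246, -0.002], [0.246, 0.969, -0.004], [0.001, -0.004, -1.0]]
ft_force: [0.1, 0.2, -1.0]
opening: 0.0433
```

```bash
python3 - <<'E'
from h import *
s=observe();print(s["tool_pos"],s["opening"],s["ft_force"])
t=vision.grab_frame("side")[:,:,::-1]
cv2.imwrite("pics/s1.png",crop(t,230,150,200,150,4))
E
```

```text
[ 0.62324927 -0.06395247  0.14589329] 0.043334192487289466 [ 0.0741401   0.18295497 -0.95033473]
```

View pics/s1.png

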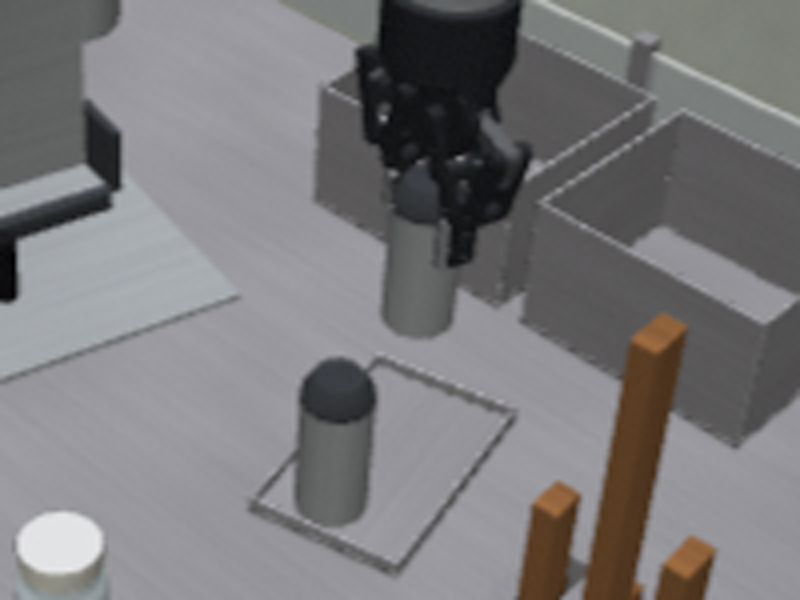

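The shaker is held upright at about (418, 260) in the crop, over the tray's free half. Lower it.

>>> apply_moves --motion '[0.3,0.003,-0.003,-0.03,0,0,0,0.3,0,0,-0.03,0,0,0,0.3,0,0,-0.018,0,0,0,0.3,0,0,-0.007,0,0,0,0.3,0,0,0,0,0,0]'

```text
time_s: 5.08
tool_pos: [0.6277, -0.0558, 0.0597]
tcp_rot: [[-0.972, 0.235, 0.001], [0.235, 0.972, 0.002], [0.0, 0.002, -1.0]]
ft_force: [0.1, 0.1, -1.4]
opening: 0.0431
```

>>> apply_moves --motion '[0.3,-0.001,-0.01,0,0,0,0,0.3,0,0,0,0,0,0,0.3,0,0,-0.003,0,0,0,0.3,0,0,0,0,0,0]'

```text
time_s: 5.58
tool_pos: [0.6288, -0.0673, 0.0594]
tcp_rot: [[-0.972, 0.236, 0.005], [0.236, 0.972, 0.002], [-0.005, 0.003, -1.0]]
ft_force: [-0.2, 0.0, -1.8]
opening: 0.043
```

>>> apply_moves --motion '[0.3,-0.002,0,-0.005,0,0,0,0.3,0,0,-0.002,0,0,0,0.3,0,0,0,0,0,0]'

```text
time_s: 5.95
tool_pos: [0.6275, -0.0671, 0.0545]
tcp_rot: [[-0.972, 0.236, 0.007], [0.236, 0.972, 0.001], [-0.007, 0.003, -1.0]]
ft_force: [-0.4, -0.5, -1.9]
opening: 0.0433
```

>>> apply_moves --motion '[0.3,0,0,-0.003,0,0,0,0.3,0,0,0,0,0,0]'

```text
time_s: 6.2
tool_pos: [0.6285, -0.0671, 0.0547]
tcp_rot: [[-0.972, 0.236, 0.009], [0.236, 0.972, 0.0], [-0.009, 0.003, -1.0]]
ft_force: [-0.2, 0.1, -1.0]
opening: 0.0433
```

>>> apply_moves --motion '[0.3,0,0,-0.002,0,0,0,0.55,0,0,0,0,0,0,0.8,0,0,0,0,0,0,1,0,0,0,0,0,0,1,0,0,0,0,0,0,1,0,0,0.04,0,0,0,1,0,0,0.05,0,0,0,1,0,0,0.05,0,0,0]'

```text
time_s: 7.2
tool_pos: [0.6239, -0.0664, 0.1898]
tcp_rot: [[-0.972, 0.235, -0.003], [0.235, 0.972, 0.002], [0.003, 0.001, -1.0]]
ft_force: [-0.2, 1.0, -0.4]
opening: 0.0851
```

>>> apply_moves --motion '[0.6,-0.015,0.045,0,0,0,0,0.6,-0.018,0.045,0,0,0,0,0.6,-0.018,0.045,0,0,0,0,0.6,-0.018,0.045,-0.02,0,0,0,0.6,-0.018,0.045,-0.02,0,0,0,0.6,-0.015,0.035,-0.02,0,0,0,0.6,0,0,0,0,0,0]'

```text
time_s: 8.07
tool_pos: [0.522, 0.1995, 0.1352]
tcp_rot: [[-0.971, 0.238, 0.012], [0.238, 0.971, 0.002], [-0.011, 0.005, -1.0]]
ft_force: [0.4, -0.9, 0.2]
opening: 0.0512
```

```bash
python3 - <<'E'
from h import *
s=observe();print(s["tool_pos"])
a=vision.grab_frame("top")[:,:,::-1];b=vision.grab_frame("side")[:,:,::-1]
a=np.clip(a.astype(float)*1.8,0,255).astype(np.uint8)
cv2.imwrite("pics/k.png",np.hstack([crop(a,110,150,250,150,1.6*2)[:480,:400*2//2],crop(b,150,130,200,240,2)]))
E
```

```text
[0.52200822 0.19948511 0.13524054]
```

View pics/k.png

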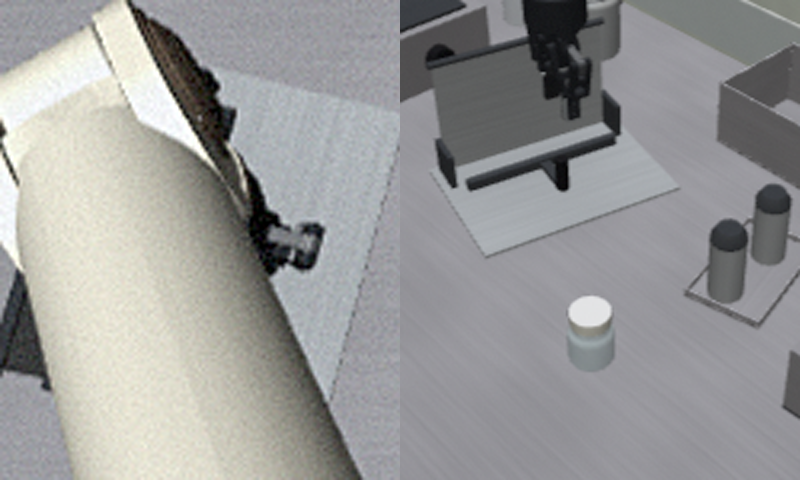

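Both shakers stand upright in the tray; the gripper is above the knob. Descend and grip.

>>> apply_moves --motion '[0.6,-0.002,-0.001,-0.035,0,0,0,0.6,0,0,-0.035,0,0,0,0.6,0,0,-0.025,0,0,0,0.6,0,0,0,0,0,0]'

```text
time_s: 8.68
tool_pos: [0.5302, 0.1877, 0.0428]
tcp_rot: [[-0.967, 0.254, 0.025], [0.255, 0.967, -0.001], [-0.024, 0.005, -1.0]]
ft_force: [0.6, -0.2, 0.4]
opening: 0.0509
```

>>> apply_moves --motion '[0.6,-0.01,0.011,0,0,1.4,0,0.6,0,0,0,0,0,0]'

```text
time_s: 8.93
tool_pos: [0.522, 0.1987, 0.0452]
tcp_rot: [[-0.966, 0.257, 0.002], [0.257, 0.966, 0.0], [-0.002, 0.001, -1.0]]
ft_force: [0.3, -0.4, -0.2]
opening: 0.051
```

>>> apply_moves --motion '[0.6,-0.003,0.001,-0.016,0,0,0,0.6,0,0,0,0,0,0,0,0,0,0,0,0,0,0,0,0,0,0,0,0,0,0,0,0,0,0,0,0,0,0,0,0,0,0]'

```text
time_s: 9.68
tool_pos: [0.5204, 0.2016, 0.0303]
tcp_rot: [[-0.967, 0.256, 0.006], [0.256, 0.967, 0.002], [-0.005, 0.004, -1.0]]
ft_force: [0.2, 1.5, -0.5]
opening: 0.0168
```

>>> apply_moves --motion '[0,-0.0024,-0.01,0,0,0,0,0,-0.0024,-0.01,0,0,0,0,0,-0.0024,-0.01,0,0,0,0,0,0,0,0,0,0,0]'

```text
time_s: 10.18
tool_pos: [0.513, 0.172, 0.0303]
tcp_rot: [[-0.967, 0.254, 0.007], [0.254, 0.967, 0.005], [-0.006, 0.007, -1.0]]
ft_force: [-0.2, -1.8, 0.5]
opening: 0.0166
```

>>> apply_moves --motion '[0,-0.0014,-0.006,0,0,0,0,0,-0.001,-0.005,0,0,0,0,0,0,0,0,0,0,0]'

```text
time_s: 10.55
tool_pos: [0.5121, 0.1687, 0.0302]
tcp_rot: [[-0.968, 0.25, 0.013], [0.25, 0.968, 0.016], [-0.008, 0.018, -1.0]]
ft_force: [0.1, -2.5, 2.3]
opening: 0.0168
```

>>> apply_moves --motion '[0,-0.002,-0.008,0,0,0,0,0,-0.002,-0.008,0,0,0,0]'

```text
time_s: 10.8
tool_pos: [0.5122, 0.1686, 0.0304]
tcp_rot: [[-0.97, 0.24, 0.025], [0.241, 0.97, 0.037], [-0.016, 0.041, -0.999]]
ft_force: [9.3, 24.5, -23.6]
opening: 0.0169
```

>>> apply_moves --motion '[0,0,0.002,0,0,0,0,0.5,0,0,0,0,0,0,0.5,0,0,0,0,0,0,0.5,0,0,0,2,1.3,0,0.5,0,0,0,0,0,0]'

```text
time_s: 11.42
tool_pos: [0.5116, 0.1659, 0.0303]
tcp_rot: [[-0.97, 0.244, 0.0], [0.243, 0.968, 0.067], [0.016, 0.065, -0.998]]
ft_force: [-0.5, -0.2, 0.5]
opening: 0.0427
```

>>> apply_moves --motion '[0.6,0,0,0.03,-3.8,0,0,0.6,0,0,0.05,0,0,0,1,0,0,0.05,0,0,0,1,0,0,0.05,0,0,0,1,0,-0.04,0.05,0,0,-8,1,0,-0.045,0.05,0,0,-8,1,0,-0.045,0.035,0,0,-8,1,0,-0.045,0,0,0,-8,1,0,-0.045,0,0,0,-8,1,0,-0.045,0,0,0,-8,1,0,-0.045,0,0,0,-8,1,0,0,0,0,0,-8]'

```text
time_s: 12.92
tool_pos: [0.5035, -0.1523, 0.3508]
tcp_rot: [[-0.164, 0.986, -0.002], [0.986, 0.164, -0.009], [-0.008, -0.004, -1.0]]
ft_force: [0.2, 0.5, 0.2]
opening: 0.0852
```

```bash
python3 - <<'E'
from h import *
a=vision.grab_frame("top")[:,:,::-1];b=vision.grab_frame("side")[:,:,::-1]
a=np.clip(a.astype(float)*1.8,0,255).astype(np.uint8)
cv2.imwrite("pics/p.png",np.hstack([crop(a,110,150,130,150,3.2)[:480,:400],crop(b,330,210,100,160,4)[:480]]))
E
```

```text
(no output)
```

View pics/p.png

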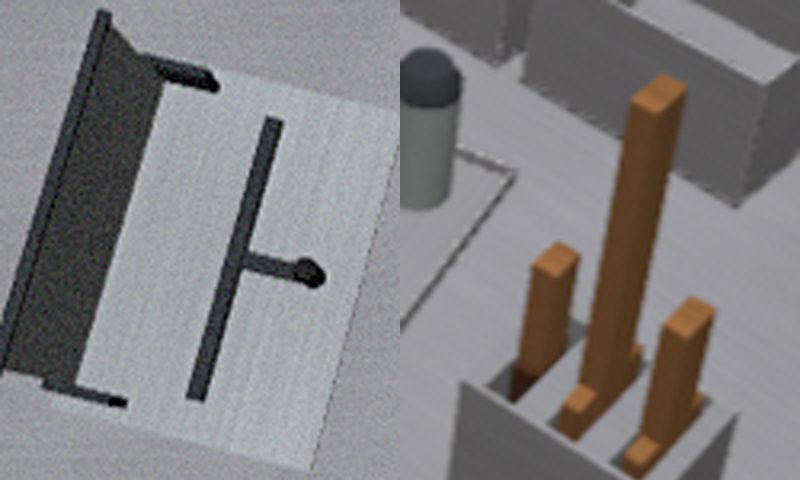

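```bash
python3 - <<'E'
from h import *
np.set_printoptions(precision=4,suppress=True)
f=lambda u,v,z: px("top",110+u/3.2,150+v/3.2,z,1)
o=np.array([.5304,.2298]);ex=np.array([.972,-.235]);ey=np.array([.235,.972])
for n,P in dict(e1=f(264,117,.019),e0=f(187,398,.019),c1=f(272,118,.019),c0=f(196,400,.019),knob=f(310,271,.057),rail=f(104,12,.172)).items(): print(n,P,(P[:2]-o)@ex,(P[:2]-o)@ey)
top=tri(("top",272+642/4,160+255/4),("side",394.5,233.5));sh=tri(("top",272+534/4,160+303/4),("side",381.5,304))
ax=top-sh;print(top,sh,np.degrees(ax[:2]/ax[2]), sh+ax*(.244-sh[2])/ax[2])
E
```

```text
e1 [0.635  0.2066 0.019 ] 0.10711319570571552 0.001999335173926873
e0 [0.4233 0.2569 0.019 ] -0.1104863978291543 0.001168288487591925
c1 [0.6342 0.2005 0.019 ] 0.10777360057582194 -0.004103127680433361
c0 [0.4218 0.2503 0.019 ] -0.11037194586018448 -0.005640148580831198
knob [0.5119 0.1635 0.057 ] -0.0023736775887049652 -0.06880163381110121
rail [0.6711 0.2881 0.172 ] 0.12309635209831596 0.08977606359818353
[ 0.5005 -0.2868  0.2855] [ 0.503  -0.2858  0.1023] [-0.7757 -0.303 ] [ 0.5011 -0.2866  0.244 ]
```

>>> apply_moves --motion '[1,0,-0.045,0,0,0,-6,1,-0.001,-0.045,0,0,0,0,1,-0.001,-0.04,0,0,0,0,1,0,0,0,0,0,0]'

```text
time_s: 13.52
tool_pos: [0.5026, -0.2764, 0.3504]
tcp_rot: [[-0.088, 0.996, -0.003], [0.996, 0.088, -0.007], [-0.006, -0.004, -1.0]]
ft_force: [0.2, -0.4, -0.2]
opening: 0.0854
```

>>> apply_moves --motion '[1,-0.001,-0.01,-0.03,0,0,-1.7,1,0,0,-0.02,0,0,0,1,0,0,0,0,0,0]'

```text
time_s: 13.9
tool_pos: [0.5032, -0.2813, 0.2994]
tcp_rot: [[-0.071, 0.997, -0.003], [0.997, 0.071, -0.005], [-0.005, -0.003, -1.0]]
ft_force: [0.2, 0.3, 0.5]
opening: 0.0854
```

>>> apply_moves --motion '[1,-0.002,-0.005,0,0,0,0,1,-0.0005,-0.001,-0.035,0,0,0,1,-0.0005,-0.001,-0.03,0,0,0,1,0,0,-0.006,0,0,0,1,0,0,0,0,0,0]'

```text
time_s: 14.52
tool_pos: [0.5042, -0.2875, 0.2334]
tcp_rot: [[-0.079, 0.997, 0.007], [0.997, 0.079, -0.009], [-0.009, 0.006, -1.0]]
ft_force: [-0.1, -0.3, 1.2]
opening: 0.0854
```

>>> apply_moves --motion '[1,-0.003,0.001,-0.008,0,0,-1,1,0,0,0,0,0,0,0.4,0,0,0,0,0,0,0,0,0,0,0,0,0,0,0,0,0,0,0,0,0,0,0,0,0,0,0,0,0,0,0,0,0,0]' --force 70

```text
time_s: 15.4
tool_pos: [0.5031, -0.2876, 0.229]
tcp_rot: [[-0.061, 0.998, 0.012], [0.998, 0.061, -0.011], [-0.012, 0.011, -1.0]]
ft_force: [-1.0, -0.5, -0.5]
opening: 0.0253
```

>>> apply_moves --motion '[0,0,0,0.02,0,0,0,0,0,0,0.03,0,0,0,0,0,0,0.03,0,0,0,0,0,0,0.03,0,0,0,0,0,0,0.03,0,0,0,0,0,0,0.03,0,0,0,0,0,0,0,0,0,0]'

```text
time_s: 16.27
tool_pos: [0.5004, -0.2857, 0.3998]
tcp_rot: [[-0.061, 0.998, 0.005], [0.998, 0.061, -0.007], [-0.008, 0.004, -1.0]]
ft_force: [-0.2, 0.2, -1.5]
opening: 0.0251
```

```bash
python3 - <<'E'
from h import *
s=observe();print(s["tool_pos"],s["opening"])
b=vision.grab_frame("side")[:,:,::-1]
cv2.imwrite("pics/q.png",crop(b,300,110,150,200,3)[:600])
E
```

```text
[ 0.50037435 -0.28574503  0.39977089] 0.02506456211418085
```

View pics/q.png

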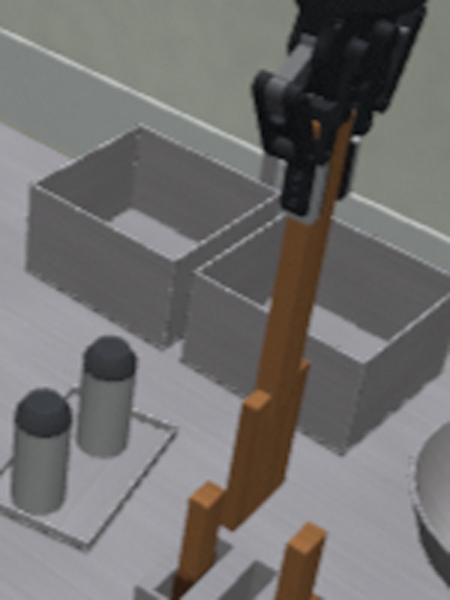

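>>> apply_moves --motion '[0,0.0045,0.03,0.005,0,0,-4.25,0,0.0045,0.05,0.005,0,0,-4.25,0,0.0045,0.05,0,0,0,-4.25,0,0.0045,0.05,0,0,0,-4.25,0,0.0045,0.05,0,-2.9,0.7,0,0,0.0045,0.05,0,-2.9,0.7,0,0,0.0045,0.05,0,-2.9,0.7,0,0,0.0045,0.05,0,-2.9,0.7,0,0,0.0045,0.05,0,-2.9,0.7,0,0,0.0045,0.05,0,-2.9,0.7,0,0,0.0045,0.05,0,-2.9,0.7,0,0,0.0045,0.03,0,-2.9,0.7,0]'

```text
time_s: 17.82
tool_pos: [0.5429, 0.2858, 0.3841]
tcp_rot: [[0.227, 0.966, -0.125], [0.873, -0.259, -0.413], [-0.431, -0.015, -0.902]]
ft_force: [-0.1, 0.0, -1.9]
opening: 0.0253
```

```bash
cat > st.py <<'E'
from h import *
from scipy.spatial.transform import Rotation as Ro
np.set_printoptions(precision=4,suppress=True)
s=observe();R=np.array(s["tcp_rot"]);p=np.array(s["tool_pos"])
o=np.array([.5304,.2298,0]);B=np.array([[.972,.235,0],[-.235,.972,0],[0,0,1]])
th=np.radians(23.0)
zt=-B@[0,np.sin(th),np.cos(th)];yt=B@[1.,0,0]
yt=yt-zt*(yt@zt);G=np.c_[np.cross(yt,zt),yt,zt]
F=p+.225*R[:,2]
print("t",s["time_s"],"tcp",p,"bay",B.T@(p-o),"foot bay",B.T@(F-o),"rot err deg",np.degrees(Ro.from_matrix(G@R.T).as_rotvec()),"f",s["ft_force"])
print("tilt",np.degrees(np.arctan2((B.T@-R[:,2])[1],-R[2,2])))
E
python3 st.py; python3 -c "
from h import *
print(px('side',385.7,278.3,.175,1))"
```

```text
t 17.825 tcp [0.5429 0.2858 0.3841] bay [-0.001   0.0574  0.3841] foot bay [-0.0065 -0.0395  0.1811] rot err deg [ 2.2447 -1.4773  1.3891] f [-0.1167  0.02   -1.9474]
tilt 25.518428883834176
[ 0.50133136 -0.28622851  0.175     ]
```

>>> apply_moves --motion '[0,0.005,0.02,0,1.6,-0.8,0.7,0,0.005,0.017,-0.02,1.6,-0.8,0.7,0,0,0,-0.03,0,0,0,0,0,0,-0.03,0,0,0,0,0,0,-0.02,0,0,0,0,0,0,0,0,0,0]'

```text
time_s: 18.58
tool_pos: [0.5528, 0.3235, 0.274]
tcp_rot: [[0.212, 0.973, -0.092], [0.904, -0.231, -0.359], [-0.371, -0.007, -0.929]]
ft_force: [0.0, -0.3, -1.1]
opening: 0.0252
```

```bash
sed -i 's/radians(23.0)/radians(22.0)/' st.py; python3 st.py
```

```text
t 18.575 tcp [0.5528 0.3235 0.274 ] bay [-0.0003  0.0963  0.274 ] foot bay [-0.0014  0.0129  0.065 ] rot err deg [-0.3308 -0.3364 -0.2555] f [ 0.0347 -0.3012 -1.1293]
tilt 21.758595901885148
```

>>> apply_moves --motion '[0,-0.001,-0.004,-0.02,0,0,0,0,0,0,-0.018,0,0,0,0,0,0,-0.01,0,0,0,0,0,0,0,0,0,0]'

```text
time_s: 19.08
tool_pos: [0.554, 0.3182, 0.2278]
tcp_rot: [[0.216, 0.972, -0.088], [0.905, -0.234, -0.355], [-0.365, -0.003, -0.931]]
ft_force: [-0.1, -0.0, -0.9]
opening: 0.0251
```

```bash
python3 st.py
```

```text
t 19.075 tcp [0.554  0.3182 0.2278] bay [0.0022 0.0914 0.2278] foot bay [0.0017 0.0092 0.0184] rot err deg [-0.5915 -0.0309 -0.085 ] f [-0.1325 -0.0474 -0.943 ]
tilt 21.432699565345118
```

Lower the last 12 mm gently.

>>> apply_moves --motion '[0,0,0,-0.008,0,0,0,0,0,0,-0.003,0,0,0,0,0,0,0,0,0,0]'

```text
time_s: 19.45
tool_pos: [0.5546, 0.3191, 0.2175]
tcp_rot: [[0.217, 0.972, -0.086], [0.906, -0.233, -0.353], [-0.363, -0.002, -0.932]]
ft_force: [0.2, -0.6, -1.1]
opening: 0.0252
```

```bash
python3 st.py
```

```text
t 19.45 tcp [0.5546 0.3191 0.2175] bay [0.0025 0.0925 0.2175] foot bay [0.0023 0.0107 0.0079] rot err deg [-0.6904  0.0754 -0.1104] f [ 0.2272 -0.6397 -1.1174]
tilt 21.311426746209055
```

>>> apply_moves --motion '[0,-0.001,-0.004,-0.002,0,0,0,0,0,0,0,0,0,0,0,0.001,0.0039,-0.0016,-1.1,0.26,0,0,0.001,0.0039,-0.0016,-1.1,0.26,0,0,0,0,0,0,0,0]'

```text
time_s: 20.08
tool_pos: [0.5562, 0.3241, 0.2137]
tcp_rot: [[0.213, 0.973, -0.093], [0.891, -0.233, -0.39], [-0.401, 0.0, -0.916]]
ft_force: [-0.4, -1.1, -0.1]
opening: 0.0252
```

```bash
python3 st.py
```

```text
t 20.075 tcp [0.5562 0.3241 0.2137] bay [0.0029 0.0977 0.2137] foot bay [0.0032 0.0075 0.0076] rot err deg [ 1.5957 -0.3664 -0.1311] f [-0.3509 -1.1412 -0.0637]
tilt 23.637203820476334
```

>>> apply_moves --motion '[0,0,-0.001,-0.002,0,0,0,0,0,-0.001,-0.002,0,0,0,0,0,0,0,0,0,0]'

```text
time_s: 20.45
tool_pos: [0.5562, 0.3239, 0.2135]
tcp_rot: [[0.214, 0.973, -0.091], [0.892, -0.232, -0.388], [-0.399, 0.002, -0.917]]
ft_force: [-1.2, -2.0, -1.5]
opening: 0.025
```

```bash
python3 st.py; python3 - <<'E'
from h import *
b=vision.grab_frame("side")[:,:,::-1]
cv2.imwrite("pics/l.png",crop(b,140,100,160,150,4))
E
```

```text
t 20.45 tcp [0.5562 0.3239 0.2135] bay [0.003  0.0975 0.2135] foot bay [0.0036 0.0079 0.0071] rot err deg [ 1.4684 -0.2493 -0.1489] f [-1.1697 -1.9517 -1.4934]
tilt 23.48596658323515
```

View pics/l.png

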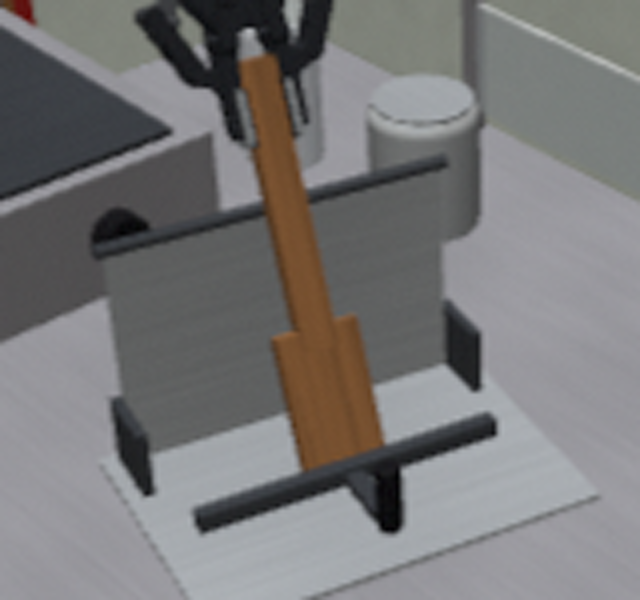

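The paddle lies on the rail with its foot behind the stop bar (foot near (340, 460), rail crossing near (285, 200)). Release and retreat along the paddle's axis.

>>> apply_moves --motion '[0.35,0,0,0,0,0,0,0.4,0,0,0,0,0,0,0.5,0,0,0,0,0,0,0.6,0,0,0,0,0,0,0.7,0,0,0,0,0,0,0.7,0,0,0,0,0,0]'

```text
time_s: 21.25
tool_pos: [0.5565, 0.324, 0.2123]
tcp_rot: [[0.214, 0.973, -0.091], [0.892, -0.232, -0.388], [-0.398, 0.002, -0.917]]
ft_force: [-0.6, 0.2, -0.7]
opening: 0.0597
```

>>> apply_moves --motion '[0.7,0.0018,0.0078,0.0183,0,0,0,0.7,0.0027,0.0116,0.0275,0,0,0,0.7,0.0027,0.0116,0.0275,0,0,0,0.7,0.0027,0.0116,0.0275,0,0,0,0.7,0,0.01,0.03,0,0,0,0.7,0,0,0,0,0,0]'

```text
time_s: 22.0
tool_pos: [0.5659, 0.377, 0.3463]
tcp_rot: [[0.214, 0.973, -0.093], [0.892, -0.233, -0.388], [-0.399, 0.0, -0.917]]
ft_force: [0.4, -0.4, 0.1]
opening: 0.0601
```

```bash
python3 st.py; python3 - <<'E'
from h import *
b=vision.grab_frame("side")[:,:,::-1];a=vision.grab_frame("top")[:,:,::-1]
a=np.clip(a.astype(float)*1.8,0,255).astype(np.uint8)
cv2.imwrite("pics/m.png",np.hstack([crop(b,140,90,215,200,2.4)[:480,:460],crop(a,110,140,100,150,3.2)[:480]]))
E
```

```text
t 22.0 tcp [0.5659 0.377  0.3463] bay [-0.0001  0.1515  0.3463] foot bay [0.0002 0.0616 0.14  ] rot err deg [ 1.4958 -0.3472 -0.1289] f [ 0.4347 -0.421   0.0723]
tilt 23.535579748980393
```

View pics/m.png

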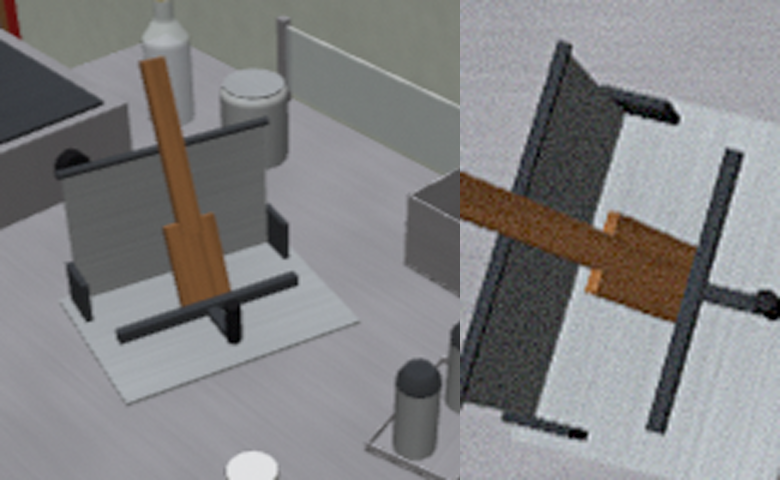

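```bash
python3 -c "
from workcell import close_job
print(close_job())"
```

```text
the job is handed in; nothing more can be done
None
```

I finished the job and handed it in at about 22 s of the 72 s allowed. `close_job()` reports no verdict, so these are my own checks.

- **Shaker:** it stands upright in the free half of the tray. Both shakers were upright there in the last pictures that showed the whole tray; the final picture's crop cut the moved one off, so it has no final check. I did not touch the other shaker or the short tools.
- **Foot stop:** pulled out to its hard end, with 24 N measured when I pulled against it. The camera put its face at about y = +1 to +2 mm of the bay, where 0 is fully out. In the final picture it looks unmoved, but I did not measure it again.
- **Paddle:** after release it stood leaning on the rail, blade down, flat side against it. The tool's tilt at release was about 23.5°, with its width within 1° of the guard's length.
- **Foot distance:** in the final top view the foot edge touches the stop bar. I estimated its centre at about 7 mm from the stop's face, worked out from the tool pose just before release. That is slightly more than the 4.6 mm expected at full contact, but within the 13 mm limit.

I did not measure the contact force on the rail or whether the paddle was fully at rest. I judged both from a single picture taken about 0.75 s after the paddle was let go.

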